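# Screw the lid back on the pickle jar

### The job

Close the clay jar with the red screw lid from the purple tray. Set the lid level on the jar's mouth with its bar turned well away from the yellow marks, so that it first rests high on the thread, then turn it back (anticlockwise seen from above) until it drops into the thread, screw it forward (clockwise) until it is fully home, and let go. Leave the mortar and the slotted spoon where they are.

Things in the scene. Friction and masses are not known exactly. Their poses are not given: they have to be found in the camera images.
- jar: Terracotta jar 132 mm across in a bolted steel cradle; fixed, it cannot turn or move. Origin on its axis at the bench surface, z up. Four yellow marks on the shoulder, 51 to 64 mm from the axis, lie on the jar's +x, +y, -x and -y axes: the four thread starts. The lid drops into the thread only where its bar points at a mark (within 5 degrees), i.e. lid yaw = jar yaw or a quarter turn from it.
- jar_rim (a point): Centre of the jar's mouth at the rim, 150 mm above the jar's origin. White collar below it: bore 75 mm, coarse right-handed thread 93 mm across. Off the marks the lid rests high on the thread, its origin 136 to 142 mm above the jar's origin (147 if it lies on one of the four stops, 71 to 80 degrees clockwise of each mark). From there the stops block it clockwise.
- jar_start (a point): Middle of the yellow mark on the jar's +x axis, 58 mm from the jar's axis, 110 mm above the jar's origin. Turned anticlockwise the lid climbs slightly, reaches the next start within a quarter turn, meets a stop there and drops 6 mm or more under its weight or a light push: lid origin 128.5 mm above the jar's origin.
- jar_home (a point): On the jar's axis, 123 mm above its origin: where the lid's origin is when fully home. From the drop the lid turns clockwise about 66 degrees (61 to 72), sinking 5.5 mm evenly after the first 5 to 15 degrees, to a hard stop. Once engaged the lid can be lifted by only 1.5 mm.
- lid: Red screw lid, 105 mm across, about 160 g, lying right way up in the tray. Origin on its axis at the lower edge of the skirt, z up, x along the black bar on top. Top disc 28 to 32 mm above the origin. Inside, four inward pins (8 mm thick, centre 6 mm above the skirt's edge) on its x and y axes, and a stopper 70 mm across with a tapered foot. It fits the collar with 2 mm to spare all round.
- lid_grip (a point): Point on the lid's axis inside the black bar, 54 mm above the lid's origin: a TCP height that grips the bar with the fingertips 3 mm clear of the disc. Bar 80 mm long (x), 20 mm wide (y), from 32 to 64 mm above the lid's origin.
- tray: Purple plastic tray 240 x 200 x 20 mm, walls and floor 5 mm, loose, 0.6 kg. Origin under its centre.
- mortar: Clay mortar, 136 mm across, 85 mm high, loose. Origin under its centre. (Farther off, on the robot's left, more than 0.35 m to the side, stands a green gas stove with an aluminium wok lid on it, 190 mm high in all.)
- spoon: Steel slotted spoon 324 mm long, lying flat: handle 12 mm thick to its -x, 96 mm round head centred at +100 mm x.

How it is judged:
By the outcome, as a careful person would: the job done as asked, in the order asked, and still so for the second after the job is handed in, with the robot touching nothing.
It also fails if it takes over 67 s, if anything falls off the work surface, if the arm or the gripper's body presses on something with over 40 N, if the wrist force passes 120 N, or if a joint passes its speed limit or range.

### The arm

A 7-joint arm with a two-finger parallel gripper is mounted at the origin on the work surface. World frame = base frame: x ahead of the robot, y to its left, z up, the work surface at z = 0. Lengths are in mm, angles in rad, forces in N, time in s.
With the tool pointing down it reaches from about 400 to 750 mm from the base axis. Payload 19.5 kg.
Tool frame: the origin (TCP) lies between the finger pads, 19 mm behind the fingertips; this is the grasp point; z points along the fingers, y is the line along which they close (so a half turn about z gives the same grasp; the last joint's range is limited). The gripper opens to 85 mm and grips with 20 to 120 N. Pads are 22 mm wide; open, the fingers measure 114 mm over their backs; the gripper's body (76 mm by 85 mm) begins 54 mm behind the grasp point. The pads swing forward as they close: fully open they stand 13 mm farther back than shut.
Start: joints at [1.097, 0.707, -0.028, 1.485, 0.022, 0.951, -0.075], TCP at [240.632, -522.201, 249.968] pointing down, gripper open.
Joint ranges: [-2.71, 2.71], [-0.32, 2.16], [-1.57, 1.52], [0, 2.45], [-1.46, 4.6], [0, 2.02], [-2.83, 2.83]. Speed limits (rad/s): [1.89, 1.89, 2.57, 2.57, 3.01, 3.01, 3.01].

### API

Orientations are given as a rotation vector (axis times angle).
In Python, from bench import arm, eyes, order gives the robot as it stands (arm), with the cameras (eyes) and the job (order).
- The arm moves only by the shell command python3 drive.py 'ROWS' [FORCE]. ROWS is a JSON list of rows, 1 to 12 of them, each an object with the fields finger_gap (the finger opening in mm), x, y, z (the shift in mm), rz (a turn about the tool's z in rad); a field left out counts as zero (the opening has to be given); each row shifts and turns the commanded pose from where the row before left it, along the tool's axes as they then stand; what a row does not reach is not made up. A row lasts 1/8 s, in which the tool goes at most 62.5 mm and 0.188 rad, less where a joint would pass 70% of its speed; a pose out of reach is approached as far as the arm can. The fingers move at their own pace and stop on an object; FORCE is the grip in N (left out, the last holds). Time passes only in rows, so rows that do not move let the fingers close. It prints the time, the measured TCP pose, the force, the opening and the grip force at its end. Input that does not fit is refused with a message, and nothing moves.
- arm.observe(): the state, without advancing time (a new reading comes with each control period).
- eyes.capture(name): name is "side" or "top" or "wrist"; returns (picture, depth): 400x640x3 uint8, red, green, blue; 400x640 float32, mm along the optical axis (not along the pixel's ray), 0 where there is no reading.
- eyes.get_calibration(name): a dict with "camera_matrix" (3x3 intrinsics, pixels), "camera_from_world" (4x4, takes a point from world to camera coordinates). Camera axes: x right, y down, z forward; pixel columns grow to the right and rows downward; lengths in mm; the calibration is good to about 2 mm. A picture is of the moment at which its call begins: read the wrist's pose just before it. get_calibration takes no time and is no camera call; for the wrist camera it gives the pose at the moment of the call.
- order.finish_job(): hands the job in; it is judged then, once.
The state is a dict: "clock": time; "joints": joint angles; "joint_velocities": joint speeds; "joint_efforts": joint torques, N m; "tool_pos": TCP position; "tool_rot": TCP orientation; "ft_force": force on the tool from outside, world axes, zero at the start; "wrist_torque": the same for the moment, N m; "grip_width": finger opening in mm; "finger_force": force on a finger pad.
Only numpy, scipy, OpenCV 4.12 (cv2) and the standard library are available. Lean on these libraries where they do the work, as an engineer would, in place of code of your own. Each camera call takes 0.05 s, during which the arm holds its last target. There are 200 camera calls.

## Working session

There is one attempt and no reset: what is moved stays moved. The work goes in short steps, Python scripts to look and compute and a shell command to move; the robot and the scene stay as the last step left them, time stands still between calls to the robot, and variables do not carry over. Pictures are saved under pics/ and viewed, at most 10 in all, crops included, and the job is handed in when it is done.

```bash
ls; mkdir -p pics
cat > h.py <<'E'
import numpy as np, cv2
from bench import arm, eyes, order
def cap(n,f):
    c=eyes.get_calibration(n); p,d=eyes.capture(n)
    cv2.imwrite(f'pics/{f}.png',p[:,:,::-1]); np.savez(f'pics/{f}.npz',p=p,d=d,K=c['camera_matrix'],T=c['camera_from_world'])
    return p,d
def load(f):
    z=np.load(f'pics/{f}.npz'); return z['p'],z['d'],z['K'],z['T']
def cloud(f):
    p,d,K,T=load(f); v,u=np.mgrid[:400,:640]
    P=np.stack([(u-K[0,2])/K[0,0]*d,(v-K[1,2])/K[1,1]*d,d],-1)
    R=T[:3,:3]; W=(P-T[:3,3])@R
    W[d==0]=np.nan
    return W
def proj(f,X):
    _,_,K,T=load(f); q=K@(T[:3,:3]@np.array(X,float)+T[:3,3]); return q[:2]/q[2]
E
python3 - <<'E'
from h import *
for n in ['top','side','wrist']: cap(n,n+'0')
a=cv2.imread('pics/top0.png');cv2.imwrite('pics/t0.png',a)
s=arm.observe(); print(s)
E
```

```text
bench.py
drive.py
pics
{'clock': 0.15, 'joints': array([ 1.09730841,  0.70695744, -0.02761282,  1.48488604,  0.02201618,
        0.95087496, -0.07548075]), 'joint_velocities': array([ 1.38490972e-04, -1.06892375e-03, -6.72689763e-04,  3.57969483e-04,
        2.12506876e-05,  2.47304961e-04,  6.85338661e-04]), 'joint_efforts': array([ 2.97733430e-03, -8.83293772e+01,  1.23562407e+00, -2.36186939e+01,
        1.70413713e-02,  5.35339495e-03, -2.91066976e-05]), 'tool_pos': array([ 240.55843859, -522.06648611,  249.63768358]), 'tool_rot': array([-3.06787686e+00, -6.72860051e-01,  3.32899024e-04]), 'ft_force': array([ 0.43289108,  0.6765874 , -0.00340363]), 'wrist_torque': array([-0.02801879,  0.026213  ,  0.00266808]), 'finger_force': 0.0, 'grip_width': 85.52858830754072}
```

View pics/top0.png

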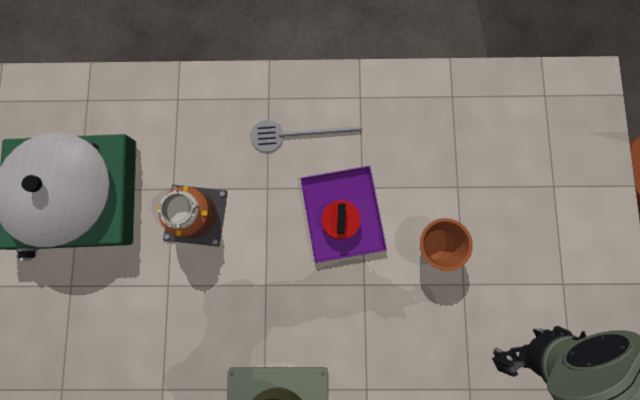

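View pics/side0.png

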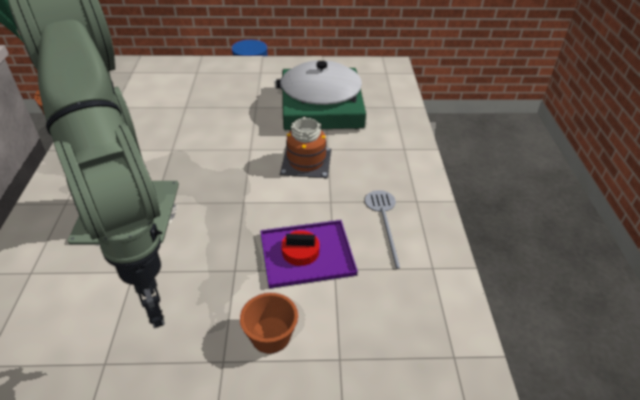

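The top view shows the lid at about (341,219), with its bar near vertical in the picture. The jar mouth is at about (180,210) with yellow marks around it, and the mortar is at (446,244). The side view shows the lid at (300,245) and the jar mouth at (306,130).

Run:
```python
from h import *
for f in ['top0','side0']:
    p,d,K,T=load(f); W=cloud(f); h=cv2.cvtColor(p,cv2.COLOR_RGB2HSV); H,S,V=[h[...,i].astype(int) for i in range(3)]
    red=((H<4)|(H>176))&(S>200)&(V>110)
    yel=(H>18)&(H<32)&(S>150)&(V>120)
    if f=='top0':
        box=np.zeros_like(red); box[190:250,310:375]=1; bj=np.zeros_like(red); bj[175:250,145:230]=1
    else:
        box=np.zeros_like(red); box[220:275,270:330]=1; bj=np.zeros_like(red); bj[110:180,275:340]=1
    bar=box&(V<70)
    for n,m in [('red',red&box),('bar',bar),('yel',yel&bj),('jarTop',bj&(W[...,2]>143)&(W[...,2]<157)&(S<90))]:
        q=W[m]; q=q[~np.isnan(q[:,0])]
        if n=='bar': q=q[q[:,2]>55]
        if not len(q): print(f,n,'none');continue
        print(f,n,len(q),q.mean(0).round(1),np.median(q,0).round(1),q.min(0).round(),q.max(0).round())
        if n=='bar':
            r=cv2.minAreaRect(q[:,:2].astype(np.float32)); print(r)
        if n=='jarTop': print(cv2.minEnclosingCircle(q[:,:2].astype(np.float32)))
        if n=='yel':
            k,l,st,c=cv2.connectedComponentsWithStats(m.astype(np.uint8))
            for i in range(1,k):
                if st[i,4]>2: print(c[i].round(1),st[i,4],np.nanmedian(W[l==i],0).round(1))
    print('cam',(-T[:3,:3].T@T[:3,3]).round())
```

```text
top0 red 850 [ 518.3 -172.2   36.8] [ 517.6 -163.9   36.7] [ 471. -223.   28.] [ 569. -123.   72.]
top0 bar 204 [ 518.1 -172.5   68.5] [ 517.7 -172.8   68.6] [ 480. -181.   58.] [ 557. -162.   75.]
((518.5777587890625, -171.6853485107422), (18.301124572753906, 76.22004699707031), 88.95054626464844)
top0 yel 61 [538.4 217.9 109.2] [533.1 226.1 109.5] [478. 171. 103.] [601. 296. 113.]
[185.5 188.1] 17 [595.7 227.8 109.7]
[158.5 207. ] 6 [546.9 293.7 110. ]
[204.1 212.8] 23 [530.8 176.5 108.8]
[178.1 232.5] 15 [482.7 240.6 109.3]
top0 jarTop 215 [538.9 232.5 147.6] [537.1 234.2 147.7] [495. 187. 143.] [584. 279. 153.]
((538.7805786132812, 233.0380401611328), 46.334964752197266)
cam [ 412. -127. 1116.]
side0 red 477 [ 524.7 -196.8   36.7] [ 524.7 -200.1   37.4] [ 473. -226.   14.] [ 569. -126.   69.]
side0 bar 193 [ 521.8 -178.    65.9] [ 522.2 -179.    67.3] [ 487. -186.   55.] [ 557. -165.   76.]
((522.0556030273438, -175.74606323242188), (70.38548278808594, 21.309350967407227), 0.8283228278160095)
side0 yel 21 [533.3 207.6 109.4] [530.8 225.3 109.1] [479. 171. 107.] [599. 244. 114.]
[288.  134.5] 6 [482.3 239.3 109.7]
[323.2 136.4] 5 [595.7 233.5 108.2]
[303.5 146.2] 10 [532.4 175.7 108.8]
side0 jarTop 168 [540.5 232.  147.7] [540.7 227.7 147.3] [496. 186. 143.] [586. 285. 156.]
((540.5269775390625, 235.26089477539062), 50.16901397705078)
cam [  539. -1117.  1074.]
```

```bash
python3 drive.py '[{"finger_gap": 85, "x": 44.3, "y": -22.4}, {"finger_gap": 85, "x": 44.3, "y": -22.4}, {"finger_gap": 85, "x": 44.3, "y": -22.4}, {"finger_gap": 85, "x": 44.3, "y": -22.4}, {"finger_gap": 85, "x": 44.3, "y": -22.4}, {"finger_gap": 85, "x": 44.3, "y": -22.4}, {"finger_gap": 85, "x": 44.3, "y": -22.4}, {"finger_gap": 85, "x": 44.3, "y": -22.4}, {"finger_gap": 85, "x": 44.3, "y": -22.4}, {"finger_gap": 85, "rz": 0.15}, {"finger_gap": 85, "rz": 0.15}, {"finger_gap": 85, "rz": 0.15}]' 60
python3 - <<'E'
from h import *
cap('wrist','w1')
p,d,K,T=load('w1'); print((-T[:3,:3].T@T[:3,3]).round(), T[:3,:3].round(2))
E
```

```text
clock: 1.65
tool_pos: [518.3, -172.1, 249.8]
tool_rot: [-3.141, 0.036, 0.001]
ft_force: [0.1, -0.3, 0.3]
grip_width: 85.2
finger_force: 0.0
[ 601. -173.  374.] [[-0.02 -1.   -0.  ]
 [-0.95  0.02  0.32]
 [-0.32  0.01 -0.95]]
```

View pics/w1.png

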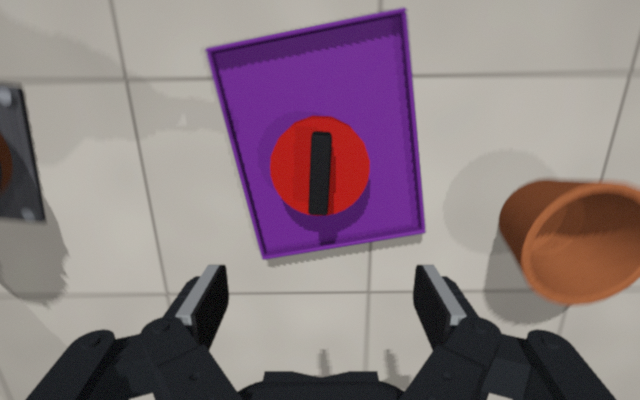

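The wrist view shows the lid disc at about (320,166), with the bar running from (321,133) to (320,213). The jar is off to the left and the mortar to the right.

```bash
cat > m.py <<'E'
from h import *
import sys
f=sys.argv[1]; p,d,K,T=load(f); W=cloud(f); V=p.max(-1).astype(int)
h=cv2.cvtColor(p,cv2.COLOR_RGB2HSV); red=((h[...,0]<5)|(h[...,0]>175))&(h[...,1]>200)&(V>120)
c=np.array([518,-172]); near=np.hypot(W[...,0]-c[0],W[...,1]-c[1])<62
q=W[near&(V<60)&(W[...,2]>62)&(W[...,2]<75)].astype(np.float32)
print('bar',len(q),np.median(q,0).round(1),cv2.minAreaRect(q[:,:2]))
r=W[near&red&(W[...,2]>28)&(W[...,2]<45)].astype(np.float32)
print('disc',len(r),np.median(r,0).round(1),cv2.minEnclosingCircle(r[:,:2]))
s=arm.observe(); print(s['tool_pos'].round(1),s['tool_rot'].round(3))
E
python3 m.py w1
```

```text
Traceback (most recent call last):
  File "m.py", line 7, in <module>
    print('bar',len(q),np.median(q,0).round(1),cv2.minAreaRect(q[:,:2]))
                                               ~~~~~~~~~~~~~~~^^^^^^^^^
cv2.error: OpenCV(4.12.0) /io/opencv/modules/imgproc/src/convhull.cpp:143: error: (-215:Assertion failed) total >= 0 && (depth == CV_32F || depth == CV_32S) in function 'convexHull'
```

```bash
sed -i 's/q\[:,:2\])/q[:,:2].copy())/; s/r\[:,:2\])/r[:,:2].copy())/' m.py; python3 m.py w1; python3 -c "
from h import *
W=cloud('w1'); p=load('w1')[0]
for v,u in [(170,320),(140,321),(205,320),(150,290),(180,350),(100,250)]: print(u,v,W[v,u].round(1),p[v,u])"
```

```text
bar 1500 [ 524.5 -170.6   69. ] ((521.4067993164062, -170.54298400878906), (18.274608612060547, 78.72333526611328), 85.8729248046875)
disc 5695 [ 526.  -169.    37.2] ((521.7176513671875, -170.0516357421875), 52.54323196411133)
[ 518.4 -172.   249.8] [-3.141e+00  4.800e-02  1.000e-03]
320 170 [ 527.4 -171.1   68.6] [34 30 34]
321 140 [ 555.9 -172.7   69. ] [32 32 35]
320 205 [ 491.9 -170.3   68.6] [28 30 31]
290 150 [ 541.6 -140.4   36.9] [178  30  23]
350 180 [ 508.3 -202.5   37.7] [178  29  25]
250 100 [591.1 -97.2   5.4] [110  48 145]
```

```bash
python3 drive.py '[{"finger_gap": 85, "x": 2.2, "y": -1, "z": 30, "rz": 0.02}, {"finger_gap": 85, "z": 30}, {"finger_gap": 85, "z": 30}, {"finger_gap": 85, "z": 30}, {"finger_gap": 85, "z": 30}, {"finger_gap": 85, "z": 30}, {"finger_gap": 85, "z": 10}, {"finger_gap": 85}]' ; python3 drive.py '[{"finger_gap": 0}, {"finger_gap": 0}, {"finger_gap": 0}, {"finger_gap": 0}, {"finger_gap": 0}, {"finger_gap": 0}]' 80
```

```text
clock: 2.7
tool_pos: [520.5, -171.3, 60.1]
tool_rot: [-3.141, 0.059, 0.001]
ft_force: [-0.7, 0.8, 0.9]
grip_width: 85.1
finger_force: 0.0
clock: 3.45
tool_pos: [520.8, -171.4, 60.5]
tool_rot: [3.141, -0.06, 0.001]
ft_force: [-0.2, 1.2, 9.4]
grip_width: 18.4
finger_force: 79.2
```

```bash
python3 drive.py '[{"finger_gap": 0, "z": -30}, {"finger_gap": 0, "z": -40}, {"finger_gap": 0, "z": -40}, {"finger_gap": 0, "z": -40}, {"finger_gap": 0, "z": -40}, {"finger_gap": 0, "z": -20}, {"finger_gap": 0, "y": -45}, {"finger_gap": 0, "y": -45}, {"finger_gap": 0, "y": -45}, {"finger_gap": 0, "y": -45}, {"finger_gap": 0, "y": -45}, {"finger_gap": 0}]'; python3 -c "
from h import *
cap('wrist','w2')"; python3 drive.py '[{"finger_gap": 0, "y": -30}, {"finger_gap": 0, "y": -30}, {"finger_gap": 0}]'; python3 -c "
from h import *
cap('wrist','w3')"
```

```text
clock: 4.95
tool_pos: [528.9, 56.9, 269.8]
tool_rot: [-3.14, 0.052, 0.001]
ft_force: [0.4, -0.2, -1.7]
grip_width: 18.8
finger_force: 78.4
clock: 5.38
tool_pos: [531.4, 114.5, 269.8]
tool_rot: [-3.141, 0.057, 0.001]
ft_force: [0.6, -1.0, -0.7]
grip_width: 18.5
finger_force: 78.5
```

View pics/w3.png

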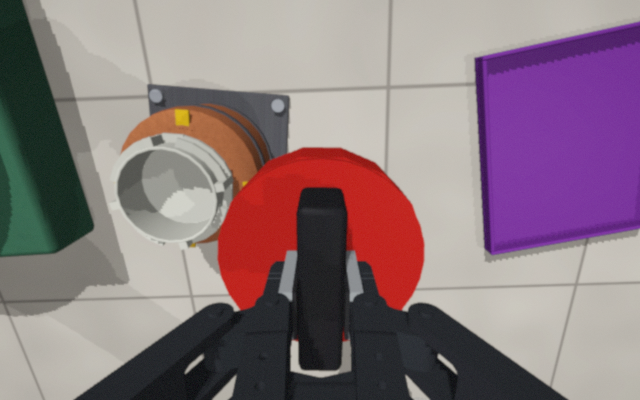

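The lid hangs level in the grip, with its disc around (321,245). The jar mouth is at about (168,195), with marks at (182,117), (246,185) and (192,243).

```bash
cat > j.py <<'E'
from h import *
import sys
def cfit(x,y):
    A=np.c_[2*x,2*y,np.ones(len(x))]; s=np.linalg.lstsq(A,x*x+y*y,rcond=None)[0]; return s[:2],np.sqrt(s[2]+s[0]**2+s[1]**2)
for f in sys.argv[1:]:
    p,d,K,T=load(f); W=cloud(f); h=cv2.cvtColor(p,cv2.COLOR_RGB2HSV); H,S,V=[h[...,i].astype(int) for i in range(3)]
    near=np.hypot(W[...,0]-539,W[...,1]-234)<75
    y=(near&(H>18)&(H<32)&(S>150)&(V>110)).astype(np.uint8)
    k,l,st,c=cv2.connectedComponentsWithStats(y)
    for i in range(1,k):
        if st[i,4]>15: print(f,'mark',c[i].round(),st[i,4],np.nanmean(W[l==i],0).round(1),'yaw-from c',np.degrees(np.arctan2(*(np.nanmean(W[l==i],0)[:2]-[539,234.5])[::-1])).round(1))
    rim=near&(S<60)&(W[...,2]>147)&(W[...,2]<153)&(p.max(-1)>110)
    q=W[rim]; print(f,'rim',len(q),np.median(q[:,2]).round(1))
    r=q[:,:2].astype(np.float32); print(cv2.minEnclosingCircle(r.copy()))
    a=np.arctan2(r[:,1]-234,r[:,0]-539); R=np.hypot(r[:,0]-539,r[:,1]-234)
    for nm,fn in (('out',np.max),('in',np.min)):
        B=[]
        for b in np.arange(-np.pi,np.pi,.17):
            m=(a>b)&(a<b+.17)
            if m.sum()>3: i=np.where(m)[0]; B.append(r[i[np.argmax(R[i]) if nm=='out' else np.argmin(R[i])]])
        B=np.array(B); print(nm,len(B),cfit(B[:,0],B[:,1]))
E
python3 j.py top0 w2 w3
python3 - <<'E'
from h import *
s=arm.observe(); tp=s['tool_pos']; print(tp.round(1),s['tool_rot'].round(4))
p,d,K,T=load('w3');W=cloud('w3');h=cv2.cvtColor(p,cv2.COLOR_RGB2HSV)
red=((h[...,0]<5)|(h[...,0]>175))&(h[...,1]>200)&(p.max(-1)>90)&(np.hypot(W[...,0]-tp[0],W[...,1]-tp[1])<65)
q=W[red]; print(np.nanpercentile(q[:,2],[5,50,95]).round(1))
t=q[abs(q[:,2]-np.median(q[:,2]))<5]; print(cv2.minEnclosingCircle(t[:,:2].astype(np.float32).copy()))
A=np.c_[t[:,:2]-tp[:2],np.ones(len(t))]; print('plane',np.linalg.lstsq(A,t[:,2],rcond=None)[0])
b=W[(p.max(-1)<60)&(np.hypot(W[...,0]-tp[0],W[...,1]-tp[1])<60)&(abs(W[...,2]-tp[2]-9)<6)]
print('bar',np.median(b[:,2]),cv2.minAreaRect(b[:,:2].astype(np.float32).copy()))
E
```

```text
top0 mark [185. 188.] 17 [595.3 227.  109.4] yaw-from c -7.6
top0 mark [204. 213.] 24 [531.3 176.5 108.3] yaw-from c -97.6
top0 mark [178. 233.] 19 [481.  240.5 108.9] yaw-from c 174.1
top0 rim 117 149.5
((538.77685546875, 232.6761932373047), 45.81000518798828)
out 14 (array([538.21289983, 232.83835847]), np.float64(42.47760617800909))
in 14 (array([538.52971871, 232.88627531]), np.float64(37.78109230627397))
w2 mark [114. 116.] 241 [595.7 229.7 109.6] yaw-from c -4.9
w2 mark [187. 187.] 209 [531.7 179.1 109.4] yaw-from c -97.5
w2 mark [131. 243.] 40 [477.9 241.5 109.9] yaw-from c 173.4
w2 rim 1632 149.5
((537.6089477539062, 236.8696746826172), 46.9364013671875)
out 37 (array([538.13572689, 236.62572381]), np.float64(41.32170679135668))
in 37 (array([538.27275467, 236.52560115]), np.float64(36.88889812654228))
w3 mark [182. 117.] 233 [595.6 230.  109.6] yaw-from c -4.6
w3 rim 1517 149.6
((537.8325805664062, 236.91481018066406), 46.6937141418457)
out 37 (array([538.31458708, 236.73578915]), np.float64(41.09554211338295))
in 37 (array([538.29317809, 236.71697954]), np.float64(37.0294936810237))
[531.5 112.9 269.9] [ 3.1406e+00 -6.0000e-02 -4.0000e-04]
[241.2 246.3 247.3]
((532.3677978515625, 115.40833282470703), 52.61883544921875)
plane [-6.28962914e-03 -1.71358086e-04  2.46427968e+02]
bar 278.27783440869933 ((533.0083618164062, 116.54421997070312), (42.91279220581055, 78.62590789794922), 69.99016571044922)
```

```bash
python3 drive.py '[{"finger_gap": 0, "x": 0.5, "y": -40.5}, {"finger_gap": 0, "x": 0.5, "y": -40.5}, {"finger_gap": 0, "x": 0.3, "y": -40.4}, {"finger_gap": 0, "rz": -0.177}, {"finger_gap": 0, "rz": -0.177}, {"finger_gap": 0, "rz": -0.177}, {"finger_gap": 0, "rz": -0.176}, {"finger_gap": 0, "z": 15}, {"finger_gap": 0, "z": 15}, {"finger_gap": 0}, {"finger_gap": 0}]'
python3 - <<'E'
from h import *
s=arm.observe(); tp=s['tool_pos']; print(tp.round(1),s['tool_rot'].round(3),s['joints'].round(2))
print('yaw',np.degrees(2*np.arctan2(s['tool_rot'][1],s['tool_rot'][0])).round(1))
for n in ['top','side','wrist']:
    f=n[0]+'4'; p,d=cap(n,f); W=cloud(f); h=cv2.cvtColor(p,cv2.COLOR_RGB2HSV)
    red=((h[...,0]<5)|(h[...,0]>175))&(h[...,1]>200)&(p.max(-1)>90)&(np.hypot(W[...,0]-tp[0],W[...,1]-tp[1])<65)
    q=W[red]; print(n,len(q),np.nanpercentile(q[:,2],[5,50,95]).round(1))
    t=q[abs(q[:,2]-(tp[2]-23.4))<5]
    if len(t): print(cv2.minEnclosingCircle(t[:,:2].astype(np.float32).copy()))
a=np.vstack([cv2.resize(cv2.imread('pics/t4.png')[140:290,120:270],(500,500))]);b=cv2.resize(cv2.imread('pics/s4.png')[70:190,240:360],(500,500))
cv2.imwrite('pics/c4.png',cv2.resize(np.hstack([a,b]),(800,400)))
E
```

```text
clock: 6.8
tool_pos: [537.9, 234.0, 240.7]
tool_rot: [2.968, 1.03, 0.001]
ft_force: [0.6, -0.8, -1.6]
grip_width: 18.8
finger_force: 78.7
[537.9 234.  240.7] [2.968e+00 1.030e+00 1.000e-03] [-0.49  0.74  0.05  1.46 -0.04  0.95 -1.33]
yaw 38.3
top 723 [214.  216.8 219.8]
((537.2396240234375, 229.29766845703125), 51.71949005126953)
side 451 [195.2 216.1 221.1]
((537.6314697265625, 225.62815856933594), 53.53929138183594)
wrist 17519 [211.8 217.2 218.2]
((538.3984985351562, 236.56707763671875), 52.48785400390625)
```

View pics/c4.png

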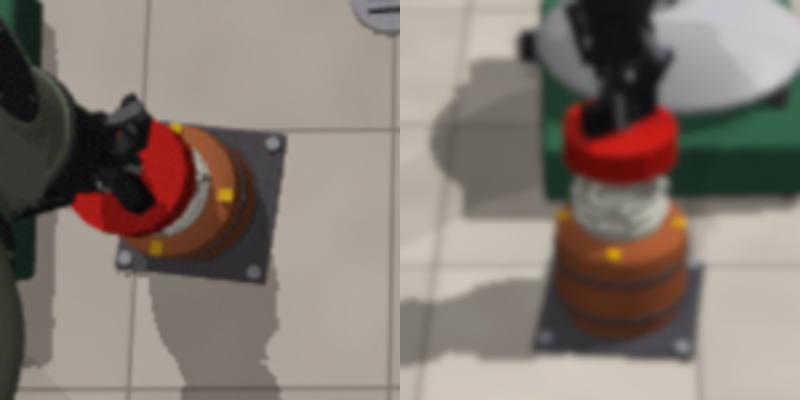

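The crop shows the lid level above the jar mouth, its bar midway between the yellow marks and centred in both views.

```bash
python3 drive.py '[{"finger_gap": 0, "z": 15}, {"finger_gap": 0, "z": 10}, {"finger_gap": 0, "z": 4}, {"finger_gap": 0, "z": 4}, {"finger_gap": 0, "z": 3}, {"finger_gap": 0, "z": 2}, {"finger_gap": 0}]'
```

```text
clock: 7.82
tool_pos: [537.4, 234.8, 202.0]
tool_rot: [-2.967, -1.031, 0.0]
ft_force: [0.3, -0.8, -1.6]
grip_width: 18.9
finger_force: 78.7
```

```bash
python3 drive.py '[{"finger_gap": 0, "z": 1.5}, {"finger_gap": 0, "z": 1.5}, {"finger_gap": 0, "z": 1.5}, {"finger_gap": 0}, {"finger_gap": 0}]'; python3 drive.py '[{"finger_gap": 0, "z": 1.5}, {"finger_gap": 0, "z": 1}, {"finger_gap": 0}]'
```

```text
clock: 8.45
tool_pos: [537.4, 234.7, 197.6]
tool_rot: [-2.968, -1.031, -0.0]
ft_force: [-0.6, -0.9, -3.1]
grip_width: 18.6
finger_force: 78.7
clock: 8.82
tool_pos: [537.4, 234.8, 194.9]
tool_rot: [-2.967, -1.031, 0.0]
ft_force: [0.2, 0.1, -1.7]
grip_width: 18.7
finger_force: 78.7
```

```bash
python3 drive.py '[{"finger_gap": 0, "z": 1}, {"finger_gap": 0, "z": 1}, {"finger_gap": 0}]'; python3 drive.py '[{"finger_gap": 0, "z": 0.7}, {"finger_gap": 0}]'
```

```text
clock: 9.2
tool_pos: [537.6, 234.8, 193.9]
tool_rot: [-2.967, -1.031, -0.001]
ft_force: [-3.4, -3.0, 13.7]
grip_width: 19.0
finger_force: 80.9
clock: 9.45
tool_pos: [537.6, 234.8, 193.7]
tool_rot: [-2.967, -1.031, -0.002]
ft_force: [-5.7, -2.3, 23.3]
grip_width: 18.6
finger_force: 82.4
```

```bash
python3 drive.py '[{"finger_gap": 0, "z": -0.6}, {"finger_gap": 0}, {"finger_gap": 0}]'; python3 drive.py '[{"finger_gap": 0, "rz": -0.06}, {"finger_gap": 0, "rz": -0.06}, {"finger_gap": 0, "rz": -0.06}, {"finger_gap": 0, "rz": -0.06}, {"finger_gap": 0}]'
```

```text
clock: 9.82
tool_pos: [537.6, 234.8, 193.8]
tool_rot: [-2.967, -1.031, -0.002]
ft_force: [-3.3, -3.1, 15.1]
grip_width: 18.9
finger_force: 80.6
clock: 10.45
tool_pos: [538.5, 235.6, 195.0]
tool_rot: [-2.822, -1.38, -0.007]
ft_force: [-2.2, 1.4, 29.5]
grip_width: 18.6
finger_force: 82.8
```

```bash
python3 drive.py '[{"finger_gap": 0, "z": -0.8, "rz": -0.06}, {"finger_gap": 0, "z": -0.3, "rz": -0.06}, {"finger_gap": 0, "z": -0.3, "rz": -0.06}, {"finger_gap": 0, "z": -0.3, "rz": -0.06}, {"finger_gap": 0}]'; python3 drive.py '[{"finger_gap": 0, "z": -0.3, "rz": -0.06}, {"finger_gap": 0, "z": -0.3, "rz": -0.06}, {"finger_gap": 0, "rz": -0.04}, {"finger_gap": 0}]'
```

```text
clock: 11.08
tool_pos: [538.3, 235.5, 196.4]
tool_rot: [-2.636, -1.708, -0.006]
ft_force: [-2.1, 0.8, 25.3]
grip_width: 18.8
finger_force: 82.1
clock: 11.58
tool_pos: [538.2, 235.1, 196.2]
tool_rot: [2.491, 1.913, 0.005]
ft_force: [1.0, -0.6, 11.6]
grip_width: 18.3
finger_force: 80.2
```

```bash
python3 drive.py '[{"finger_gap": 0, "z": 0.4, "rz": -0.05}, {"finger_gap": 0, "z": 0.4, "rz": -0.05}, {"finger_gap": 0}]'; python3 -c "
from bench import arm, eyes, order
s=arm.observe();print(s['wrist_torque'].round(2))"
```

```text
clock: 11.95
tool_pos: [537.4, 234.7, 194.4]
tool_rot: [-2.394, -2.034, -0.0]
ft_force: [-0.1, -0.2, -1.7]
grip_width: 18.7
finger_force: 78.6
[ 0.06 -0.05 -0.04]
```

```bash
python3 drive.py '[{"finger_gap": 0, "z": 2, "rz": -0.02}, {"finger_gap": 0, "z": 2}, {"finger_gap": 0, "z": 1.5}, {"finger_gap": 0}]'; python3 drive.py '[{"finger_gap": 0, "z": 2}, {"finger_gap": 0, "z": 1.5}, {"finger_gap": 0}]'
```

```text
clock: 12.45
tool_pos: [537.3, 234.7, 188.8]
tool_rot: [-2.374, -2.058, 0.0]
ft_force: [-0.4, 0.4, -1.8]
grip_width: 18.5
finger_force: 78.6
clock: 12.82
tool_pos: [537.4, 234.7, 185.3]
tool_rot: [-2.373, -2.058, 0.0]
ft_force: [-1.1, -0.8, -0.8]
grip_width: 18.7
finger_force: 78.6
```

```bash
python3 drive.py '[{"finger_gap": 0, "z": 1}, {"finger_gap": 0, "z": 0.7}, {"finger_gap": 0}]'; python3 drive.py '[{"finger_gap": 0, "z": 0.5}, {"finger_gap": 0}]'
```

```text
clock: 13.2
tool_pos: [537.5, 234.8, 184.0]
tool_rot: [-2.373, -2.058, -0.0]
ft_force: [-0.9, -0.3, 3.3]
grip_width: 18.6
finger_force: 79.5
clock: 13.45
tool_pos: [537.5, 234.8, 183.8]
tool_rot: [2.373, 2.058, 0.001]
ft_force: [-1.6, -1.7, 10.7]
grip_width: 18.7
finger_force: 80.5
```

```bash
python3 drive.py '[{"finger_gap": 0, "rz": 0.08}, {"finger_gap": 0, "rz": 0.08}, {"finger_gap": 0, "z": 0.3, "rz": 0.08}, {"finger_gap": 0, "z": 0.4, "rz": 0.08}, {"finger_gap": 0}]'; python3 drive.py '[{"finger_gap": 0, "z": 0.4, "rz": 0.08}, {"finger_gap": 0, "z": 0.4, "rz": 0.08}, {"finger_gap": 0, "z": 0.4, "rz": 0.08}, {"finger_gap": 0}]'
```

```text
clock: 14.08
tool_pos: [537.7, 235.1, 182.9]
tool_rot: [-2.672, -1.652, -0.002]
ft_force: [-0.3, 0.4, 5.4]
grip_width: 18.8
finger_force: 79.8
clock: 14.58
tool_pos: [537.7, 235.0, 181.6]
tool_rot: [-2.85, -1.322, -0.002]
ft_force: [0.0, 0.8, 4.0]
grip_width: 18.2
finger_force: 79.7
```

```bash
python3 drive.py '[{"finger_gap": 0, "z": 0.45, "rz": 0.08}, {"finger_gap": 0, "z": 0.45, "rz": 0.08}, {"finger_gap": 0, "z": 0.45, "rz": 0.08}, {"finger_gap": 0, "z": 0.45, "rz": 0.08}, {"finger_gap": 0}]'; python3 drive.py '[{"finger_gap": 0, "z": 0.45, "rz": 0.07}, {"finger_gap": 0, "z": 0.45, "rz": 0.07}, {"finger_gap": 0}]'; python3 -c "
from bench import arm, eyes, order
s=arm.observe();print(s['wrist_torque'].round(2))"
```

```text
clock: 15.2
tool_pos: [537.6, 235.0, 179.8]
tool_rot: [-3.024, -0.852, -0.001]
ft_force: [0.4, -0.6, 5.1]
grip_width: 18.5
finger_force: 79.8
clock: 15.58
tool_pos: [537.7, 234.9, 179.0]
tool_rot: [-3.076, -0.638, -0.001]
ft_force: [0.9, -0.2, 6.4]
grip_width: 18.5
finger_force: 80.1
[ 0.08  0.05 -0.24]
```

```bash
for i in 1; do python3 drive.py '[{"finger_gap": 0, "z": 0.3, "rz": 0.06}, {"finger_gap": 0, "z": 0.3, "rz": 0.06}, {"finger_gap": 0}]'; done; python3 -c "
from bench import arm, eyes, order
s=arm.observe();print(s['wrist_torque'].round(2))"
```

```text
clock: 15.95
tool_pos: [537.7, 235.8, 178.4]
tool_rot: [-3.107, -0.455, -0.002]
ft_force: [0.6, 4.8, 5.7]
grip_width: 18.7
finger_force: 79.7
[ 1.05 -0.18  0.33]
```

```bash
python3 drive.py '[{"finger_gap": 0, "z": 0.2, "rz": 0.05}, {"finger_gap": 0, "z": 0.1, "rz": 0.05}, {"finger_gap": 0}, {"finger_gap": 0}]'; python3 -c "
from bench import arm, eyes, order
s=arm.observe();print(s['wrist_torque'].round(2))"
```

```text
clock: 16.45
tool_pos: [537.3, 235.7, 178.3]
tool_rot: [-3.126, -0.305, -0.001]
ft_force: [-2.1, 1.9, 13.3]
grip_width: 19.0
finger_force: 117.5
[0.35 0.76 2.79]
```

```bash
python3 drive.py '[{"finger_gap": 85}, {"finger_gap": 85}, {"finger_gap": 85}, {"finger_gap": 85}, {"finger_gap": 85, "z": -15}, {"finger_gap": 85, "z": -30}, {"finger_gap": 85, "z": -40}, {"finger_gap": 85, "z": -40}, {"finger_gap": 85}]'
python3 - <<'E'
from h import *
s=arm.observe(); tp=s['tool_pos']; print(tp)
cap('wrist','w5'); cap('side','s5'); cap('top','t5')
p,d,K,T=load('w5');W=cloud('w5');h=cv2.cvtColor(p,cv2.COLOR_RGB2HSV)
n=np.hypot(W[...,0]-538,W[...,1]-236)<62
red=((h[...,0]<5)|(h[...,0]>175))&(h[...,1]>200)&(p.max(-1)>90)&n
q=W[red]; t=q[abs(q[:,2]-155)<5]; print(np.median(t,0),cv2.minEnclosingCircle(t[:,:2].astype(np.float32).copy()))
A=np.c_[t[:,:2]-[538,236],np.ones(len(t))]; print('plane',np.linalg.lstsq(A,t[:,2],rcond=None)[0])
b=W[n&(p.max(-1)<60)&(abs(W[...,2]-187)<4)]; print('bar',np.median(b[:,2]),cv2.minAreaRect(b[:,:2].astype(np.float32).copy()))
E
```

```text
clock: 17.58
tool_pos: [538.2, 234.9, 306.2]
tool_rot: [-3.126, -0.296, -0.008]
ft_force: [-0.2, -0.1, -0.2]
grip_width: 84.6
finger_force: 0.0
[538.15779566 234.87813772 306.23869348]
[544.5592212  239.38231492 155.1691342 ] ((539.3095703125, 236.9548797607422), 52.32878112792969)
plane [-2.05144283e-03 -9.70753040e-04  1.55152571e+02]
bar 187.0176277585286 ((538.9981689453125, 237.5416259765625), (78.21631622314453, 18.770715713500977), 17.386096954345703)
```

View pics/w5.png

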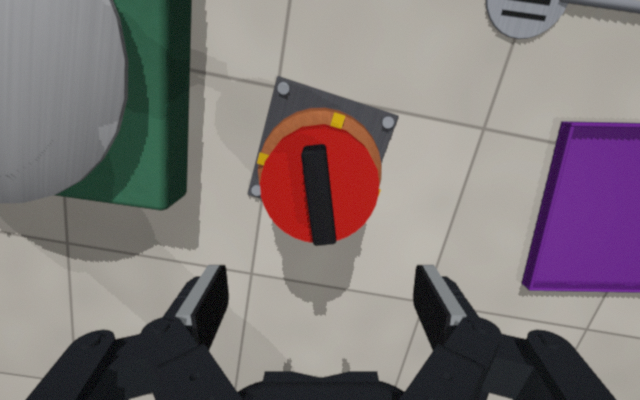

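The lid is level at disc height 155 (origin 123 mm), and the bar is about 66° past the start, so it is fully home. The gripper is clear of it.

```bash
python3 -c "
from bench import arm, eyes, order
print(order.finish_job())"
```

```text
the job is handed in; nothing more can be done
None
```

The red lid is screwed fully home on the clay jar (origin about 123 mm up, level, about 66° past its start, hard stop felt), the gripper has let go and is clear, the mortar and spoon were not touched, and the job was handed in at about 18 s.

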